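Serve one jam pot from the breakfast dispenser

ROBOT

A 7-joint arm with a two-finger parallel gripper is mounted at the origin on a cart in front of the work surface, level with it; the furniture and walls round the work are solid. World frame = base frame: x ahead of the robot, y to its left, z up, the work surface at z = 0. Lengths are in m, angles in rad, forces in N, time in s.
With the tool pointing down it reaches from about 0.425 to 0.875 m from the base axis. Payload 4.7 kg.
Tool frame: the origin (TCP) lies midway between the tips of the shut fingers; the grasp point (between the pads) lies 19 mm behind it; z points along the fingers, y is the line along which they close (so a half turn about z gives the same grasp; the last joint's range is limited). The gripper opens to 87 mm and grips with 3 to 60 N. Pads are 19 mm wide; open, the fingers measure 117 mm over their backs; the gripper's body (75 mm by 190 mm) begins 51 mm behind the grasp point.
Start: joints at [-1.135, 0.321, -0.07, 1.45, 0.023, 1.371, -0.057], TCP at [0.266, 0.593, 0.223] pointing down, gripper open.
Joint ranges: [-2.86, 2.86], [-0.3, 2.09], [-1.38, 1.24], [0.06, 2.45], [-1.56, 4.7], [0.09, 2.05], [-2.69, 2.69]. Speed limits (rad/s): [2.57, 2.57, 3.14, 3.14, 3.14, 3.14, 3.14].

INTERFACE

Orientations are given as a rotation vector (axis times angle).
In Python, from bench import monitor, cams, workorder gives the robot as it stands.
- The arm moves only by the tool move_arm, never from a script. Its arguments are lists of equal length, an entry for each row: "slide": the shift along the tool's x, y, z in cm, a list of three; "roll": the turn about the tool's z in rad. In form: {"slide": [[dx, dy, dz], ...], "roll": [roll, ...]}. A call has 1 to 20 rows; each row is the pose to reach, as a shift and turn from the pose commanded when the call began, along the tool's axes at that moment; what a row does not reach only later rows make up. A row lasts 1/10 s, in which the tool goes at most 50 mm and 8.59 degrees, less where a joint would pass 70% of its speed; a pose out of reach is approached as far as the arm can. A call with a gripper value outside its range is refused whole. "gripper" is the finger opening in cm, from 0 to 8.7, set as the call begins (left out, the last holds). The fingers move at their own pace and stop on an object; "squeeze" is the grip in N (left out, the last holds). Time passes only in rows, so rows that repeat a pose let the fingers close. It gives the time, the measured TCP pose, the force, the opening and the grip force at its end, in the units of the state.
- monitor.get_state(): the state, without advancing time (a new reading comes with each control period).
- cams.get_image(name): name is "side" or "top"; returns the picture (400x640x3 uint8, red, green, blue); there is no depth.
- cams.get_calibration(name): a dict with "mtx" (3x3 intrinsics, pixels), "R" (3x3) and "t" (3): a world point X has camera coordinates R X + t. Camera axes: x right, y down, z forward; pixel columns grow to the right and rows downward; lengths in m; the calibration is good to about 2 mm. A picture is of the moment at which its call begins. get_calibration takes no time and is no camera call.
- workorder.close_job(): hands the job in; it is judged then, once.
The state is a dict: "time": time; "joint_positions": joint angles; "qd": joint speeds; "joint_torque": joint torques, N m; "position": TCP position; "tool_rot": TCP orientation; "ft_force": force on the tool from outside, world axes, zero at the start; "torque": the same for the moment, N m; "grip_width": opening from 0.0 (shut) to 1.0 (fully open); "grip_force": force on a finger pad.
Only numpy, scipy, OpenCV 4.12 (cv2) and the standard library are available. Lean on these libraries where they do the work, as an engineer would, in place of code of your own. Each camera call takes 0.05 s, during which the arm holds its last target. There are 200 camera calls.

TASK

Serve one portion of jam: press the red plunger of the jam dispenser all the way down once and let it spring back up, so that a single jam pot is pushed out onto the wooden board. Then gently push that pot sideways along the board with the fingertips until it drops into the board's round well and sits flat in it. Do not pinch or lift the pot, leave the other pots in the dispenser, and leave the other things on the counter alone.

Things in the scene. Friction and masses are not known exactly. Their poses are not given: they have to be found in the camera images.
- dispenser: fixed jam dispenser: steel base 182x84 mm, 16 mm high (its top is the deck); round wire magazine 60 mm across, top 74 mm up, with 3 jam pots; behind it the gear frame (84x62 mm, top 112 mm) with the red plunger. Origin on the underside; x points from the outlet to the rear, z up. Base from x = -57 to 125, magazine axis x = -30, plunger axis x = 45, y = 0. Pots leave along -x
- magazine (a point): point on the deck on the axis of the magazine, where the lowest pot stands; axes as the dispenser's
- plunger (a joint): downward stroke of the plunger in m: 0 up (rest), 0.042 fully down at its stop. About 4 N starts it, 7 to 9 N holds it down; a spring raises it. Gears push a white shuttle out along -x by twice the stroke: it puts the lowest pot 75 mm before the magazine axis, wholly on the board. It withdraws as the plunger rises, and the next pot drops
- plunger_top (a point): centre of the flat top of the red mushroom-shaped plunger pad, 40 mm across (flat over 34 mm), 160 mm above the counter when up; it moves down with the plunger
- board: wooden breakfast board, fixed to the counter in front of the dispenser's outlet, its long edge 3 to 5 mm from the dispenser's front edge: 130 mm (x) by 250 mm (y), top 14 mm above the counter, 2 mm lower than the deck, edges half-round. Origin at the centre of its footprint on the counter; axes parallel to the dispenser's
- well (a point): centre of the floor of the round well in the board, near its right-hand end: 50 mm across, 6 mm deep (floor 8 mm above the counter), with a small chamfer at the mouth. A pot pushed over it tips in and lies flat once the fingers draw back. 75 mm from the board's centre along the board's -y
- jam_pot_1: the lowest jam pot in the magazine, the one to be served: round portion pot, dark red body 42 mm across, white flange 46 mm across at 13 to 16 mm height, flat foil lid, 16 mm high, 35 g, free to slide. Origin at the centre of its underside
- jam_pot_2: the second pot in the magazine's stack, like jam_pot_1; it must stay in the dispenser
- jam_pot_3: the top pot in the magazine's stack, like jam_pot_1; it must stay in the dispenser
- creamer: small steel milk jug, 58x85x68 mm; origin on its underside near the centre (a bystander)
- mug: white wide coffee mug, 94x119x58 mm; origin on its underside near the centre (a bystander)
- tea_box_1: upright red card box of tea sachets with a yellow picture, 60x58x122 mm; origin at the centre of its underside (a bystander)
- tea_box_2: upright red card box of tea sachets with a purple picture, 60x58x122 mm; origin at the centre of its underside (a bystander)
- plate: small white plate, 144 mm across, 16 mm high; origin at the centre of its underside (a bystander)
Things that resemble listed ones, but are neither listed nor needed, are in the scene too. Leave any orange look-alike of the jam_pot_3 alone.

How it is judged:
On the way, in this order (a step that is already met when the one before it is completed fails the run):
1. the plunger is pressed fully down and the lowest jam pot is pushed out onto the board (value of joint plunger above 0.0385 m and x of jam_pot_1 in the frame of magazine below -0.06 m), for 0.05 s.
2. the plunger is back up, the next pot has dropped onto the deck (value of joint plunger below 0.004 m and height (world z) of jam_pot_2 below 0.0195 m), for 0.1 s.
At the end, for the whole second after the job is handed in: The served jam pot sits at rest, flat (within 5 degrees) on the floor of the board's well (centre within 6 mm, not more than 2.5 mm above the floor); the plunger is up (within 4 mm); the other two pots are still stacked in the magazine (within 10 mm of its axis) (horizontal distance between jam_pot_1 and well below 0.006 m and z of jam_pot_1 in the frame of well below 0.0025 m and angle between jam_pot_1's own z axis and vertical below 0.09 rad and linear speed of jam_pot_1 below 0.01 m/s and value of joint plunger below 0.004 m and horizontal distance between each of jam_pot_2, jam_pot_3 and magazine below 0.01 m); the robot touches nothing.
It fails at once if a second pot is pushed out of the magazine (more than 15 mm off its axis) (horizontal distance between any of jam_pot_2, jam_pot_3 and magazine above 0.015 m).
It fails at once if the served jam pot is lifted (more than 2 cm above the board) (height (world z) of jam_pot_1 above 0.034 m).
It fails at once if the served jam pot is pinched or rammed (more than 20 N between fingers and pot) (contact force between the fingers and jam_pot_1 above 20 N).
It fails at once if a bystander is moved by more than 2 cm (distance of any of creamer, mug, tea_box_1, tea_box_2, plate from where it was at the start of the episode above 0.02 m).
It also fails if it takes over 58 s, if anything falls off the work surface, if the arm or the gripper's body presses on something with over 40 N, if the wrist force passes 120 N, or if a joint passes its speed limit or range.

## Working session

There is one attempt and no reset: what is moved stays moved. The work goes in short steps, Python scripts to look and compute and a tool call to move; the robot and the scene stay as the last step left them, time stands still between calls to the robot, and variables do not carry over. Pictures are saved under pics/ and viewed, at most 10 in all, crops included, and the job is handed in when it is done.

Besides the shell and the picture viewer there is one more tool, called after "Emit:" by a JSON object that holds its "api" and its "payload". move_arm: Moves the arm, as the interface text tells. Its arguments: {"type":"object","properties":{"slide":{"type":"array","items":{"type":"array","items":{"type":"number"}}},"roll":{"type":"array","items":{"type":"number"}},"gripper":{"type":"number"},"squeeze":{"type":"number"}},"required":["slide","roll"]}

```bash
mkdir -p pics
python3 - <<'E'
from bench import monitor, cams
import cv2
for n in("top","side"):
    cv2.imwrite(f"pics/{n}0.png",cams.get_image(n)[:,:,::-1])
    c=cams.get_calibration(n);print(n,c["mtx"],c["R"],c["t"])
print(monitor.get_state())
E
```

```text
top [[372.65716888   0.         319.41228269]
 [  0.         372.65716888 199.33807876]
 [  0.           0.           1.        ]] [[ 2.59665710e-03 -9.99907953e-01 -1.33170345e-02]
 [-9.84811475e-01 -2.45044909e-04 -1.73626895e-01]
 [ 1.73607650e-01  1.35656179e-02 -9.84721462e-01]] [0.04277056 0.54580676 1.07614658]
side [[397.06153471   0.         321.26371017]
 [  0.         397.06153471 195.09379453]
 [  0.           0.           1.        ]] [[-0.9763099   0.21636464  0.00230621]
 [ 0.17213934  0.78311997 -0.59757106]
 [-0.13109928 -0.58301755 -0.80181264]] [ 0.52203628 -0.0708042   1.43681248]
{'time': 0.1, 'joint_positions': array([-1.13484157,  0.32174611, -0.07009447,  1.45157494,  0.02261245,
        1.37077628, -0.05689754]), 'qd': array([ 0.00134088, -0.00234285,  0.00036675, -0.00377378, -0.00122078,
       -0.00131759, -0.00087744]), 'joint_torque': array([-7.83197502e-04, -4.92570877e+01, -4.06150203e-01, -3.13398206e+01,
       -6.40910701e-02,  3.94897966e-02,  9.58423152e-05]), 'position': array([0.26598351, 0.59254188, 0.22156173]), 'tool_rot': array([-6.57625462e-01, -3.07172576e+00,  2.66702203e-03]), 'ft_force': array([0.13549757, 0.03056296, 0.66007925]), 'torque': array([ 0.02127609,  0.03261405, -0.02643319]), 'grip_force': 0.0, 'grip_width': 0.9998546478180301}
```

View pics/top0.png

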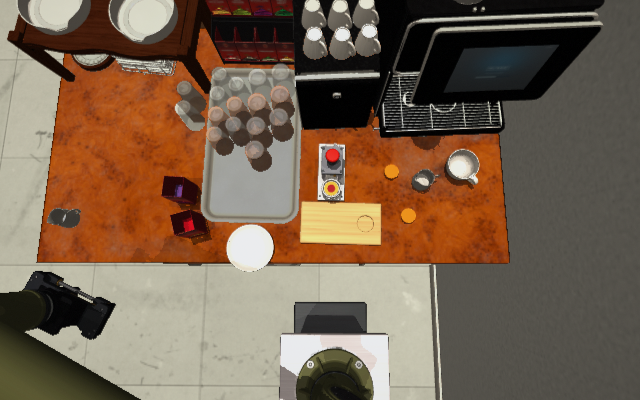

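View pics/side0.png

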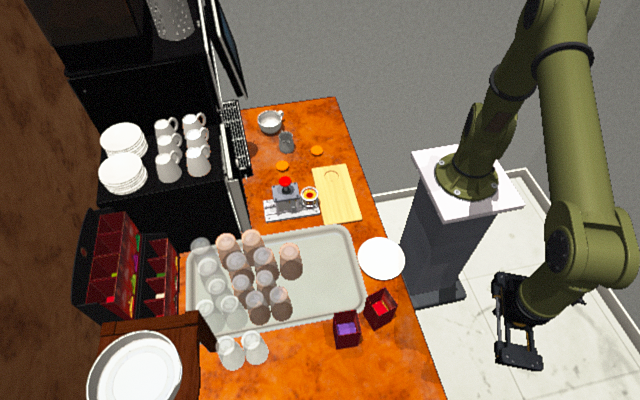

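The top view shows the dispenser (red pad about (333,156), magazine about (331,188)), the board (301–381, 203–244) and its well at about (365,223). The two orange discs at (391,171) and (408,215) are look-alikes. The pot to serve is the dark red and white one in the magazine. In the side view the pad is about (285,182), the magazine about (309,195) and the well about (332,175). Next I'll enlarge both views in one crop.

Run:
```python
import cv2,numpy as np
a=cv2.imread("pics/top0.png")[135:255,290:420];b=cv2.imread("pics/side0.png")[140:240,255:375]
A=cv2.resize(a,None,fx=3,fy=3,interpolation=cv2.INTER_CUBIC);B=cv2.resize(b,None,fx=3,fy=3,interpolation=cv2.INTER_CUBIC)
o=np.zeros((360,760,3),np.uint8);o[:360,:390]=A;o[:300,400:760]=B
cv2.imwrite("pics/c0.png",o)
```

```text
(no output)
```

View pics/c0.png

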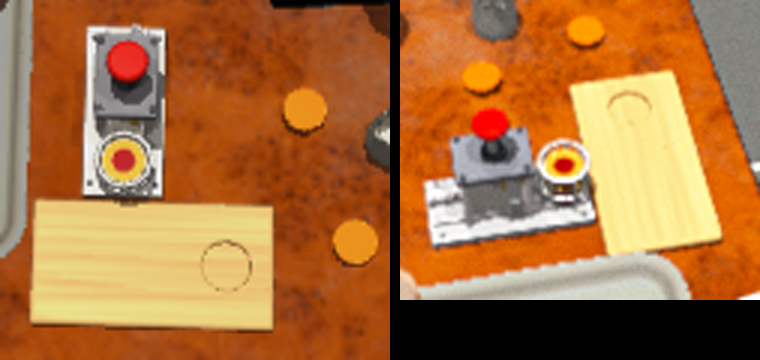

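The crop confirms it. The pad is at (128,60) in the top crop and (491,122) in the side crop. The well is at (226,266) and (630,106), the magazine rim at (123,159) and (564,161), and the orange pots stand separately on the counter.

```bash
cat > h.py <<'E'
import numpy as np, cv2
from bench import cams
C={n:cams.get_calibration(n) for n in("top","side")}
def tri(pt,ps):
    P=[C[n]["mtx"]@np.c_[C[n]["R"],C[n]["t"]] for n in("top","side")]
    X=cv2.triangulatePoints(P[0],P[1],np.array(pt,float),np.array(ps,float)).ravel();return X[:3]/X[3]
def plane(n,p,z):
    c=C[n];d=c["R"].T@np.linalg.inv(c["mtx"])@[p[0],p[1],1];o=-c["R"].T@c["t"];return o+d*(z-o[2])/d[2]
T=lambda u,v:(290+u/3-1/3,135+v/3-1/3)
S=lambda u,v:(255+(u-400)/3-1/3,140+v/3-1/3)
E
python3 - <<'E'
from h import *
np.set_printoptions(precision=4,suppress=True)
for n,a,b,z in(("pad",(128,60),(491,122),.158),("well",(226,266),(630,106),.014),("mag",(123,159),(564,161),.074)):
    print(n,tri(T(*a),S(*b)),plane("top",T(*a),z),plane("side",S(*b),z))
for p in((35,200),(272,206),(272,329),(31,323)):print("board",plane("top",T(*p),.012))
for p in((88,27),(166,30),(162,197),(83,194)):print("base",plane("top",T(*p),.016))
for p in((570,86),(672,71),(721,240),(610,255)):print("boardS",plane("side",S(*p),.012))
E
```

```text
pad [0.652  0.0069 0.1551] [0.6522 0.0065 0.158 ] [0.6513 0.0099 0.158 ]
well [ 0.4768 -0.0961  0.0133] [ 0.477  -0.0961  0.014 ] [ 0.4767 -0.0954  0.014 ]
mag [0.577  0.0099 0.0703] [0.5763 0.01   0.074 ] [0.5775 0.0126 0.074 ]
board [0.5458 0.1003 0.012 ]
board [ 0.5396 -0.145   0.012 ]
board [ 0.4131 -0.1417  0.012 ]
board [0.4187 0.103  0.012 ]
base [0.7316 0.0458 0.016 ]
base [ 0.7281 -0.037   0.016 ]
base [ 0.5483 -0.0312  0.016 ]
base [0.5514 0.0504 0.016 ]
boardS [ 0.5399 -0.143   0.012 ]
boardS [ 0.4134 -0.1399  0.012 ]
boardS [0.4228 0.11   0.012 ]
boardS [0.5461 0.1028 0.012 ]
```

```bash
cat >> h.py <<'E'
from scipy.spatial.transform import Rotation as Rn
from bench import monitor
def go(p,yx=None):
    """slide (cm) and roll from now to TCP p; yx = angle of tool x in the world (mod pi if None kept)"""
    s=monitor.get_state();R=Rn.from_rotvec(s["tool_rot"]).as_matrix()
    sl=R.T@(np.array(p)-s["position"])*100
    now=np.arctan2(R[1,0],R[0,0]);r=None if yx is None else -(yx-now)
    print("slide",sl.round(2),"roll",None if r is None else round((r+np.pi)%(2*np.pi)-np.pi,3),"| x-angle",now.round(3),"q7",s["joint_positions"][6].round(3),"z axis",R[:,2].round(3),"pos",s["position"].round(4),"F",s["ft_force"].round(1),"t",s["time"])
E
python3 -c "
from h import *
go([.652,.0075,.25],-.026);go([.652,.0075,.25],-.026+np.pi)"
```

```text
slide [-59.17 -37.58  -2.77] roll 2.746 | x-angle 2.72 q7 -0.057 z axis [-0.001 -0.002 -1.   ] pos [0.266  0.5925 0.2216] F [0.1 0.  0.7] t 0.1
slide [-59.17 -37.58  -2.77] roll -0.396 | x-angle 2.72 q7 -0.057 z axis [-0.001 -0.002 -1.   ] pos [0.266  0.5925 0.2216] F [0.1 0.  0.7] t 0.1
```

Emit:
{"api": "move_arm", "payload": {"slide": [[-59.2, -37.6, -2.8], [-59.2, -37.6, -2.8], [-59.2, -37.6, -2.8], [-59.2, -37.6, -2.8], [-59.2, -37.6, -2.8], [-59.2, -37.6, -2.8], [-59.2, -37.6, -2.8], [-59.2, -37.6, -2.8], [-59.2, -37.6, -2.8], [-59.2, -37.6, -2.8], [-59.2, -37.6, -2.8], [-59.2, -37.6, -2.8], [-59.2, -37.6, -2.8], [-59.2, -37.6, -2.8], [-59.2, -37.6, -2.8], [-59.2, -37.6, -2.8], [-59.2, -37.6, -2.8], [-59.2, -37.6, -2.8], [-59.2, -37.6, -2.8], [-59.2, -37.6, -2.8]], "roll": [-0.4, -0.4, -0.4, -0.4, -0.4, -0.4, -0.4, -0.4, -0.4, -0.4, -0.4, -0.4, -0.4, -0.4, -0.4, -0.4, -0.4, -0.4, -0.4, -0.4], "gripper": 0}}

```text
time: 2.1
position: [0.6521, 0.0089, 0.2508]
tool_rot: [0.031, 3.141, 0.001]
ft_force: [-0.6, 0.3, 0.1]
grip_width: 0.004
grip_force: 0.0
```

```bash
python3 -c "
from h import *
go([.652,.0075,.168],3.116);go([.652,.0075,.117],3.116)"
```

```text
slide [ 0.01 -0.14  8.28] roll 0.006 | x-angle 3.122 q7 1.576 z axis [ 0.     0.001 -1.   ] pos [0.6521 0.0089 0.2508] F [-0.6  0.3  0.1] t 2.1
slide [ 1.000e-02 -1.500e-01  1.338e+01] roll 0.006 | x-angle 3.122 q7 1.576 z axis [ 0.     0.001 -1.   ] pos [0.6521 0.0089 0.2508] F [-0.6  0.3  0.1] t 2.1
```

Emit:
{"api": "move_arm", "payload": {"slide": [[0, 0, 4], [0, 0, 7.5], [0, 0, 8.5], [0, 0, 9], [0, 0, 9.3], [0, 0, 9.6], [0, 0, 9.9], [0, 0, 10.2], [0, 0, 10.5], [0, 0, 10.8], [0, 0, 11.1], [0, 0, 11.4], [0, 0, 11.7], [0, 0, 12.0], [0, 0, 12.3], [0, 0, 12.6], [0, 0, 12.8], [0, 0, 12.9], [0, 0, 12.9]], "roll": [0, 0, 0, 0, 0, 0, 0, 0, 0, 0, 0, 0, 0, 0, 0, 0, 0, 0, 0]}}

```text
time: 4.0
position: [0.6533, 0.0078, 0.1227]
tool_rot: [0.034, 3.139, 0.001]
ft_force: [-1.3, 0.0, 5.9]
grip_width: 0.006
grip_force: 3.0
```

Emit:
{"api": "move_arm", "payload": {"slide": [[0, 0, 0.2], [0, 0, 0.4], [0, 0, 0.5], [0, 0, 0.6], [0, 0, 0.6], [0, 0, 0.6]], "roll": [0, 0, 0, 0, 0, 0]}}

```text
time: 4.6
position: [0.6534, 0.0078, 0.1185]
tool_rot: [0.034, 3.138, 0.001]
ft_force: [-5.1, 0.6, 12.8]
grip_width: 0.005
grip_force: 6.6
```

Emit:
{"api": "move_arm", "payload": {"slide": [[0, 0, 0], [0, 0, -0.7], [0, 0, -1.5], [0, 0, -2.5], [0, 0, -3.5], [0, 0, -4.5], [0, 0, -7], [0, 0, -10], [0, 0, -13], [0, 0, -13], [0, 0, -13]], "roll": [0, 0, 0, 0, 0, 0, 0, 0, 0, 0, 0]}}

```text
time: 5.7
position: [0.6523, 0.0073, 0.246]
tool_rot: [0.035, 3.141, -0.0]
ft_force: [-0.2, -0.2, -0.7]
grip_width: 0.005
grip_force: 0.0
```

Run:
```python
from h import *
a=cams.get_image("top")[135:255,290:420,::-1];b=cams.get_image("side")[140:240,255:375,::-1]
o=np.zeros((360,760,3),np.uint8)
o[:360,:390]=cv2.resize(a,None,fx=3,fy=3,interpolation=cv2.INTER_CUBIC);o[:300,400:760]=cv2.resize(b,None,fx=3,fy=3,interpolation=cv2.INTER_CUBIC)
cv2.imwrite("pics/c1.png",o)
go([.502,.057,.25],1.545);go([.502,.057,.25],-1.597)
```

```text
slide [15.05  4.62 -0.55] roll 1.575 | x-angle 3.12 q7 1.576 z axis [-0.003 -0.    -1.   ] pos [0.6514 0.0076 0.2441] F [0.4 0.1 0.8] t 5.8
slide [15.05  4.62 -0.55] roll -1.566 | x-angle 3.12 q7 1.576 z axis [-0.003 -0.    -1.   ] pos [0.6514 0.0076 0.2441] F [0.4 0.1 0.8] t 5.8
```

View pics/c1.png

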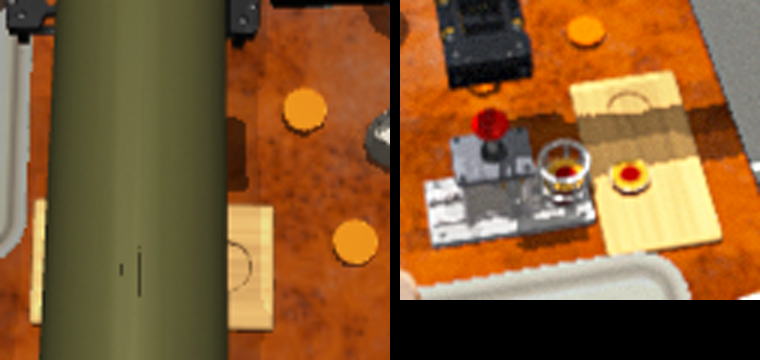

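The side crop shows the plunger back up at (491,122), the next pots in the magazine, and the served pot on the board with its lid at about (631,175). The arm hides the top view.

Run:
```python
from h import *
print(plane("side",S(631,175),.030))
im=cams.get_image("top")
```

```text
[0.50228339 0.01540158 0.03      ]
```

Emit:
{"api": "move_arm", "payload": {"slide": [[15, 5.4, -0.6], [15, 5.4, -0.6], [15, 5.4, -0.6], [15, 5.4, -0.6], [15, 5.4, -0.6], [15, 5.4, -0.6], [15, 5.4, -0.6], [15, 5.4, -0.6], [15, 5.4, -0.6], [15, 5.4, -0.6], [15, 5.4, -0.6], [15, 5.4, -0.6], [15, 5.4, -0.6]], "roll": [1.575, 1.575, 1.575, 1.575, 1.575, 1.575, 1.575, 1.575, 1.575, 1.575, 1.575, 1.575, 1.575], "gripper": 3.4}}

```text
time: 7.15
position: [0.5031, 0.0648, 0.2508]
tool_rot: [-2.247, -2.194, 0.002]
ft_force: [-0.3, -0.3, 0.5]
grip_width: 0.391
grip_force: 0.0
```

Run:
```python
from h import *
a=cams.get_image("top")[135:255,290:420,::-1];b=cams.get_image("side")[140:240,255:375,::-1]
o=np.zeros((360,760,3),np.uint8)
o[:360,:390]=cv2.resize(a,None,fx=3,fy=3,interpolation=cv2.INTER_CUBIC);o[:300,400:760]=cv2.resize(b,None,fx=3,fy=3,interpolation=cv2.INTER_CUBIC)
cv2.imwrite("pics/c2.png",o)
go([.502,.062,.05],1.545);print(monitor.get_state()["grip_width"]*8.7)
```

```text
slide [-0.28 -0.11 20.11] roll 0.001 | x-angle 1.546 q7 -0.205 z axis [-0.001 -0.    -1.   ] pos [0.5033 0.0648 0.2511] F [0.6 0.5 0.1] t 7.25
3.4097195095138466
```

View pics/c2.png

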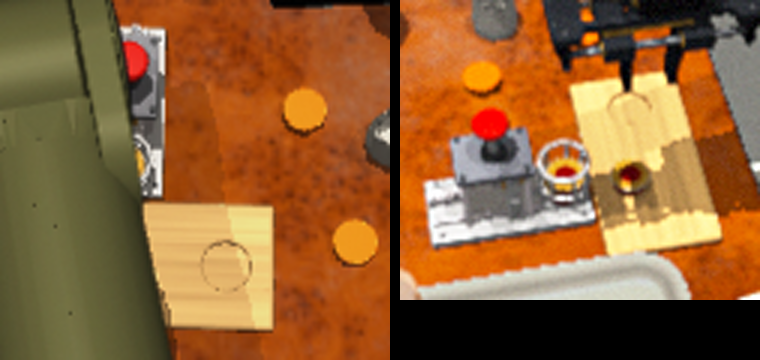

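The side crop shows the open fingers over the board. The pot is unchanged at about (631,175), i.e. (0.502, 0.013), which matches the predicted (0.502, 0.012). I'll descend on its +y side.

Emit:
{"api": "move_arm", "payload": {"slide": [[0, 0, 4], [0, 0, 8], [0, 0, 12], [0, 0, 15], [0, 0, 17], [0, 0, 19], [0, 0, 20.5], [0, 0, 21.5], [0, 0, 22.3], [0, 0, 23], [0, 0, 23], [0, 0, 23]], "roll": [0, 0, 0, 0, 0, 0, 0, 0, 0, 0, 0, 0]}}

```text
time: 8.45
position: [0.5039, 0.0649, 0.0219]
tool_rot: [2.25, 2.192, 0.001]
ft_force: [0.6, -0.3, 0.1]
grip_width: 0.389
grip_force: 0.0
```

Run:
```python
from h import *
go([.5015,.038,.020],1.545);go([.4775,-.071,.020],1.545)
```

```text
slide [-2.7  -0.17  0.19] roll -0.0 | x-angle 1.545 q7 -0.129 z axis [ 0.001  0.    -1.   ] pos [0.5039 0.0649 0.0219] F [ 0.6 -0.3  0.1] t 8.45
slide [-13.66  -2.29   0.19] roll -0.0 | x-angle 1.545 q7 -0.129 z axis [ 0.001  0.    -1.   ] pos [0.5039 0.0649 0.0219] F [ 0.6 -0.3  0.1] t 8.45
```

Emit:
{"api": "move_arm", "payload": {"slide": [[-0.6, -0.1, 0.2], [-1.2, -0.2, 0.2], [-1.8, -0.2, 0.2], [-2.2, -0.2, 0.2], [-2.5, -0.2, 0.2], [-2.8, -0.2, 0.2], [-3.1, -0.25, 0.2], [-3.5, -0.33, 0.2], [-4, -0.42, 0.2], [-4.5, -0.52, 0.2], [-5, -0.61, 0.2], [-5.5, -0.71, 0.2], [-6, -0.81, 0.2], [-6.5, -0.9, 0.2], [-7, -1.0, 0.2], [-7.5, -1.1, 0.2], [-8, -1.2, 0.2], [-8.5, -1.29, 0.2], [-8.8, -1.35, 0.2], [-9, -1.39, 0.2]], "roll": [0, 0, 0, 0, 0, 0, 0, 0, 0, 0, 0, 0, 0, 0, 0, 0, 0, 0, 0, 0]}}

```text
time: 10.45
position: [0.4873, -0.0251, 0.0196]
tool_rot: [2.251, 2.192, 0.0]
ft_force: [-0.3, 0.4, 1.3]
grip_width: 0.395
grip_force: 0.1
```

Run:
```python
from h import *
a=cams.get_image("top")[135:255,290:420,::-1];b=cams.get_image("side")[140:240,255:375,::-1]
o=np.zeros((360,760,3),np.uint8)
o[:360,:390]=cv2.resize(a,None,fx=3,fy=3,interpolation=cv2.INTER_CUBIC);o[:300,400:760]=cv2.resize(b,None,fx=3,fy=3,interpolation=cv2.INTER_CUBIC)
cv2.imwrite("pics/c3.png",o)
go([.4775,-.071,.020],1.545)
```

```text
slide [-4.62 -0.85 -0.04] roll -0.001 | x-angle 1.544 q7 0.051 z axis [-0. -0. -1.] pos [ 0.4872 -0.025   0.0196] F [ 0.4 -0.1 -0.1] t 10.55
```

View pics/c3.png

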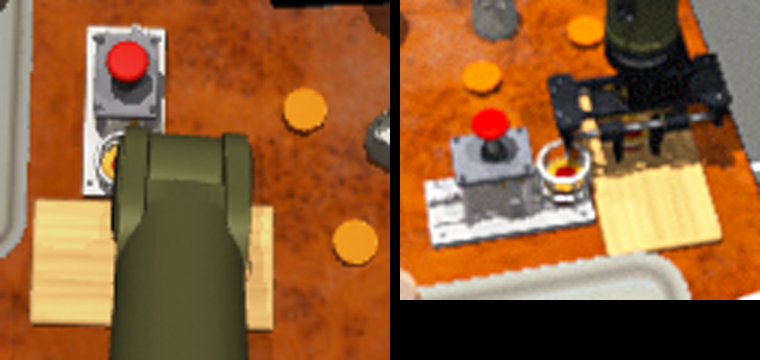

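The pot sits centred between the two fingertips (dark red seen at about (633,140)), and the dispenser is intact. I'll continue to the well.

Emit:
{"api": "move_arm", "payload": {"slide": [[-0.4, -0.07, 0], [-0.8, -0.15, 0], [-1.2, -0.22, 0], [-1.6, -0.3, 0], [-2, -0.37, 0], [-2.4, -0.44, 0], [-2.7, -0.5, 0], [-3, -0.55, 0], [-3.3, -0.61, 0], [-3.6, -0.66, 0], [-3.9, -0.72, 0], [-4.1, -0.76, 0], [-4.3, -0.8, 0], [-4.5, -0.83, 0], [-4.6, -0.85, 0], [-4.6, -0.85, 0]], "roll": [0, 0, 0, 0, 0, 0, 0, 0, 0, 0, 0, 0, 0, 0, 0, 0]}}

```text
time: 12.15
position: [0.4776, -0.0706, 0.0196]
tool_rot: [2.25, 2.192, 0.0]
ft_force: [-0.1, 0.4, 0.1]
grip_width: 0.391
grip_force: 0.0
```

Emit:
{"api": "move_arm", "payload": {"slide": [[0.3, 0, 0], [0.8, 0, 0], [1.5, 0, 0], [2.5, 0, 0], [3.5, 0, 0], [3.5, 0, -4], [3.5, 0, -9], [3.5, 0, -14], [7, 0, -18], [12, 0, -20], [17, 0, -20], [22, 0, -20], [26, 0, -20], [26, 0, -20], [26, 0, -20]], "roll": [0, 0, 0, 0, 0, 0, 0, 0, 0, 0, 0, 0, 0, 0, 0]}}

```text
time: 13.65
position: [0.4836, 0.1911, 0.2192]
tool_rot: [2.246, 2.197, -0.002]
ft_force: [0.6, -1.3, 0.4]
grip_width: 0.395
grip_force: 0.0
```

Run:
```python
from h import *
a=cams.get_image("top")[135:255,290:420,::-1];b=cams.get_image("side")[140:240,255:375,::-1]
o=np.zeros((360,760,3),np.uint8)
o[:360,:390]=cv2.resize(a,None,fx=3,fy=3,interpolation=cv2.INTER_CUBIC);o[:300,400:760]=cv2.resize(b,None,fx=3,fy=3,interpolation=cv2.INTER_CUBIC)
cv2.imwrite("pics/c4.png",o)
go([.4775,-.071,.020],1.545)
```

```text
slide [-2.594e+01  2.000e-02  1.996e+01] roll -0.001 | x-angle 1.544 q7 -0.442 z axis [-0.    -0.001 -1.   ] pos [0.4843 0.1885 0.2194] F [-0.3 -0.5 -0.5] t 13.75
```

View pics/c4.png

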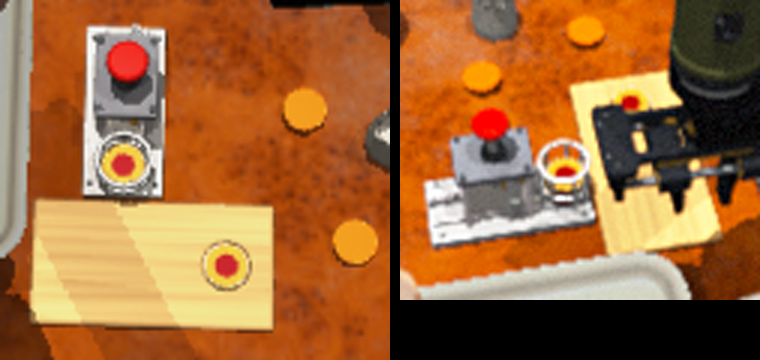

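The pot is at (226,266) in the top crop, concentric with the well ring, and at about (631,102) in the side crop. I'll check its height before handing in.

Run:
```python
from h import *
X=tri(T(226,265.5),S(631,102));print(X, plane("top",T(226,265.5),.024)[:2])
from bench import workorder
if X[2]<.030: print(workorder.close_job())
```

```text
[ 0.47620098 -0.09506497  0.02183015] [ 0.47639255 -0.09503608]
the job is handed in; nothing more can be done
None
```

The served pot sits in the board's well, about 1 mm off the measured well centre with its lid about 22 mm up (24 mm expected when seated). The plunger is back up and the other two pots are in the magazine. I handed the job in at about 14 s, but the hand-in returned no verdict.

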